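# Seal the lid of the larger dry box

## Robot

A 6-joint arm with a two-finger parallel gripper is mounted at the origin on a cart in front of the work surface, level with it; the furniture and walls round the work are solid. World frame = base frame: x ahead of the robot, y to its left, z up, the work surface at z = 0. Lengths are in m, angles in rad, forces in N, time in s.
With the tool pointing down it reaches from about 0.25 to 0.775 m from the base axis. Payload 4 kg.
Tool frame: the origin (TCP) lies on the centre line of the jaws, within the pads' length; the fingertips stand 8 mm ahead of it and the grasp point (between the pads) lies 11 mm behind it; z points along the fingers, y is the line along which they close (so a half turn about z gives the same grasp; the last joint's range is limited). The gripper opens to 85 mm and grips with 20 to 120 N. Pads are 22 mm wide; open, the fingers measure 114 mm over their backs; the gripper's body (76 mm by 85 mm) begins 54 mm behind the grasp point. The pads swing forward as they close: fully open they stand 13 mm farther back than shut.
Start: joints at [-1.443, 0.087, 1.371, -0, 1.684, -0.103], TCP at [0.126, -0.535, 0.239] pointing down, gripper open.
Joint ranges: [-3.1, 3.1], [-0.76, 2.03], [0.27, 2.55], [-1.08, 4.22], [0.17, 2.65], [-2.57, 2.57]. Speed limits (rad/s): [2.79, 2.79, 3.14, 3.14, 3.14, 3.14].

## Interface

Orientations are given as [roll, pitch, yaw] about the fixed x, y, z axes, in that order (R = Rz(yaw) Ry(pitch) Rx(roll)).
In Python, from plant import env gives the robot as it stands. The module is installed in compiled form; this text tells all that it offers.
- The arm moves only by the tool servo_tool, never from a script. Its argument "increments" is a list of rows, each a list of 3 entries, a list of its own where there are three numbers: the shift along the tool's x, y, z in m, then the turn, a rotation vector about the tool's x, y, z in rad, then the opening in per cent of the stroke, from 0 (shut) to 100 (fully open). A call has 1 to 5 rows; each row is the pose to reach, as a shift and turn from the pose commanded when the call began, along the tool's axes at that moment; what a row does not reach only later rows make up. A row lasts 1/10 s, in which the tool goes at most 50 mm and 8.59 degrees, less where a joint would pass 70% of its speed; a pose out of reach is approached as far as the arm can. A call with a gripper value outside its range is refused whole. The fingers move at their own pace and stop on an object; "squeeze" is the grip in N (left out, the last holds). Time passes only in rows, so rows that repeat a pose let the fingers close. It gives the time, the measured TCP pose, the force, the opening and the grip force at its end, in the units of the state.
- env.get_obs(): the state, without advancing time (a new reading comes with each control period).
- env.read_camera(name): name is "scene" or "top" or "wrist"; returns the picture (420x560x3 uint8, red, green, blue); there is no depth.
- env.camera_params(name): a dict with "camera_matrix" (3x3 intrinsics, pixels), "k1" (the pictures are not rectified: a ray, as slopes to the right and down, at radius r is drawn at 1 + k1 r^2 times it, then the intrinsics apply), "view" (4x4, takes a point from world to camera coordinates); the wrist camera has in their place "mount" (4x4, takes a point from camera to tool coordinates, whose origin is the TCP and whose axes are the flange's). Camera axes: x right, y down, z forward; pixel columns grow to the right and rows downward; lengths in m; the calibration is good to about 2 mm. A picture is of the moment at which its call begins: read the wrist's pose just before it. camera_params takes no time and is no camera call.
- env.job_done(): hands the job in; it is judged then, once.
The state is a dict: "time": time; "joint_positions": joint angles; "joint_vel": joint speeds; "effort": joint torques, N m; "tcp_pos": TCP position; "tool_rot": TCP orientation; "wrist_force": force on the tool from outside, world axes, zero at the start; "wrist_torque": the same for the moment, N m; "gripper_width": finger opening in m; "grasp_force": force on a finger pad.
Only numpy, scipy, OpenCV 4.12 (cv2) and the standard library are available. Lean on these libraries where they do the work, as an engineer would, in place of code of your own. Each camera call takes 0.05 s, during which the arm holds its last target. There are 200 camera calls.

## Task

Two grey instrument boxes with loose aluminium lids stand on the bench. Seal the larger one: press its lid down at one corner first, then at the other corners in turn, until it sits flat and fully home on the rim all round. Leave the smaller box with its lid loose, as it is.

Things in the scene. Friction and masses are not known exactly. Their poses are not given: they have to be found in the camera images.
- dry_box: the larger grey box, fixed to the bench, 124 (own x) by 154 mm (own y), rim 50 mm high, left or right of the other box, yaw within 0.45 rad. Origin: centre of its underside, z up. In each inner corner, at x = +-48, y = +-63 mm, a black rubber plug holds the lid 8 mm above the rim. A plug slides down under about 10 N and stays down, with no spring back.
- lid: the larger box's loose rigid aluminium lid, 130 x 160 x 6 mm, 0.25 kg. Origin: centre of its upper face, z up, x and y as the box's. Low sight glass in the middle; flat 20 mm rings at x = +-48, y = +-63 mm mark where to press, over the plugs. Upper face 64 mm above the bench at first, 56 mm when home. As one corner is pressed the lid rocks, and the opposite corner may rise by up to 8 mm until its turn comes.
- small_lid: the smaller box's lid, 92 x 112 mm, of the same make, standing 8 mm proud of its own box (86 x 106 mm, rim 40 mm above the bench); upper face 54 mm above the bench. Origin: centre of its upper face. To be left as it is.
Mind the look-alikes: they are no part of the job. What is shaped like the small_lid but black is not meant.

How it is judged:
On the way, in this order (a step that is already met when the one before it is completed fails the run):
1. one corner of the larger lid is pressed down first, alone, so that the lid rocks over (tilted more than 3.4 degrees, its middle still at least 6 mm above home) (angle between lid's own z axis and vertical above 0.06 rad and z of lid in the frame of dry_box above 0.062 m), for 0.1 s.
2. further corners follow: the lid is partly down (its middle less than 6 mm above home) and still tilted by more than 1.7 degrees (angle between lid's own z axis and vertical above 0.03 rad and z of lid in the frame of dry_box below 0.062 m), for 0.05 s.
At the end, for the whole second after the job is handed in: the larger lid lies at rest on its box, its upper face within 3 mm of home (56 mm above the bench), level within 2 degrees and centred within 10 mm; the smaller lid is still loose and proud, less than 4 mm lower than at first (z of lid in the frame of dry_box between 0.053 and 0.059 m and angle between lid's own z axis and vertical below 0.035 rad and horizontal distance between lid and dry_box below 0.01 m and linear speed of lid below 0.02 m/s and height (world z) of small_lid above 0.05 m); the robot touches nothing.
It fails at once if the smaller lid is pressed, tipped by more than 3.4 degrees or shifted by more than 10 mm (angle between small_lid's own z axis and vertical above 0.06 rad or distance of small_lid from where it was at the start of the episode above 0.01 m or height (world z) of small_lid below 0.05 m).
It also fails if it takes over 43 s, if anything falls off the work surface, if the arm or the gripper's body presses on something with over 40 N, if the wrist force passes 120 N, or if a joint passes its speed limit or range.

## Working session

There is one attempt and no reset: what is moved stays moved. The work goes in short steps, Python scripts to look and compute and a tool call to move; the robot and the scene stay as the last step left them, time stands still between calls to the robot, and variables do not carry over. Pictures are saved under pics/ and viewed, at most 10 in all, crops included, and the job is handed in when it is done.

Besides the shell and the picture viewer there is one more tool, called after "Call:" as name(argument=value, ...), one argument or row to a line, values as JSON. servo_tool: Moves the arm, as the interface text tells. Its arguments: {"type":"object","properties":{"increments":{"type":"array","items":{"type":"array"}},"squeeze":{"type":"number"}},"required":["increments"]}

```bash
mkdir -p pics
python3 - <<'E'
from plant import env
import cv2,numpy as np
for n in ("top","scene"):
    im=env.read_camera(n); cv2.imwrite(f"pics/{n}0.png",im[:,:,::-1])
    p=env.camera_params(n); print(n,p)
print(env.camera_params("wrist")); print(env.get_obs())
E
```

```text
top {'camera_matrix': array([[453.21041489,   0.        , 285.02931749],
       [  0.        , 453.21041489, 214.4005374 ],
       [  0.        ,   0.        ,   1.        ]]), 'k1': 0.040463728406297375, 'view': array([[ 0.00987583, -0.9999473 , -0.00280443, -0.32217459],
       [-0.98171102, -0.00916242, -0.19015658,  0.50927242],
       [ 0.19012087,  0.00463109, -0.98174977,  1.34532107],
       [ 0.        ,  0.        ,  0.        ,  1.        ]])}
scene {'camera_matrix': array([[450.94849006,   0.        , 278.64768778],
       [  0.        , 450.94849006, 204.31891614],
       [  0.        ,   0.        ,   1.        ]]), 'k1': 0.04642840355340262, 'view': array([[ 0.87562581, -0.48257179,  0.02009719, -0.60034339],
       [-0.33173884, -0.63113977, -0.70115044,  0.02509086],
       [ 0.35103956,  0.6072784 , -0.71273008,  1.47158286],
       [ 0.        ,  0.        ,  0.        ,  1.        ]])}
{'camera_matrix': array([[367.61443292,   0.        , 281.09788027],
       [  0.        , 367.61443292, 209.32883903],
       [  0.        ,   0.        ,   1.        ]]), 'k1': -0
[... 369 characters left out ...]
}
{'time': 0.1, 'joint_positions': array([-1.44312218e+00,  8.79280270e-02,  1.37213361e+00, -5.59331915e-06,
        1.68361025e+00, -1.03127314e-01]), 'joint_vel': array([ 0.0002098 , -0.00049328, -0.00332447,  0.00035469, -0.00136583,
       -0.00148839]), 'effort': array([ 3.38563055e-03, -3.53009570e+01, -3.14220393e+01,  6.31820944e-05,
        7.90741498e-03,  1.25261576e-05]), 'tcp_pos': array([ 0.12573955, -0.5349814 ,  0.23821504]), 'tool_rot': array([-3.13952389e+00, -2.08516588e-04,  2.30800625e-01]), 'wrist_force': array([ 0.13993315, -0.33400627,  0.87440527]), 'wrist_torque': array([0.02616936, 0.07607993, 0.03708418]), 'grasp_force': 0.0, 'gripper_width': 0.08559933965462999}
```

View pics/top0.png

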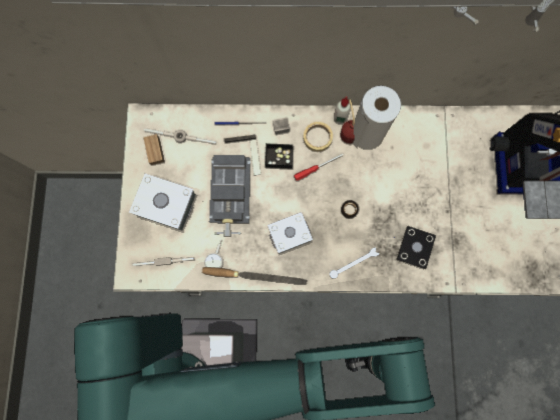

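View pics/scene0.png

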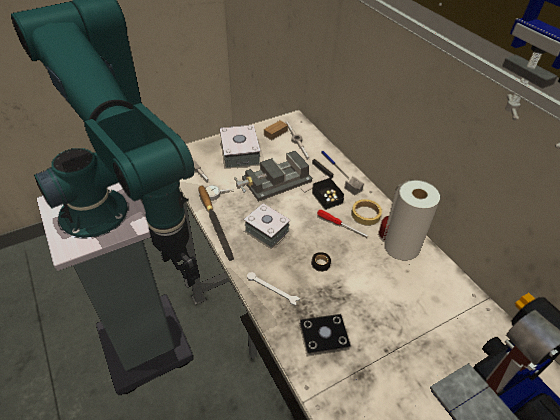

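Top view: the large lid is at (162,201), the small silver lid at (290,232) and a black look-alike at (417,247). I choose the largest silver one, (162,201), and check it in a close crop.

```bash
python3 - <<'E'
import cv2
im=cv2.imread("pics/top0.png")
cv2.imwrite("pics/crop.png",cv2.resize(im[165:240,115:215],None,fx=8,fy=8,interpolation=cv2.INTER_CUBIC))
E
cat > h.py <<'E'
from plant import env
import cv2,numpy as np
from scipy.spatial.transform import Rotation as R
def ray(name,px,z,T=None):
    p=env.camera_params(name); K=p["camera_matrix"]
    if name=="wrist": V=T@p["mount"]
    else: V=np.linalg.inv(p["view"])
    u=cv2.undistortPoints(np.array([px],float).reshape(-1,1,2),K,np.array([p["k1"],0,0,0.])).reshape(-1,2)
    out=[]
    for a in u:
        d=V[:3,:3]@np.array([a[0],a[1],1]); o=V[:3,3]; out.append(o+d*(z-o[2])/d[2])
    return np.array(out)
def tcp():
    o=env.get_obs(); T=np.eye(4); T[:3,:3]=R.from_euler("xyz",o["tool_rot"]).as_matrix(); T[:3,3]=o["tcp_pos"]; return T
E
```

```text
(no output)
```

View pics/crop.png

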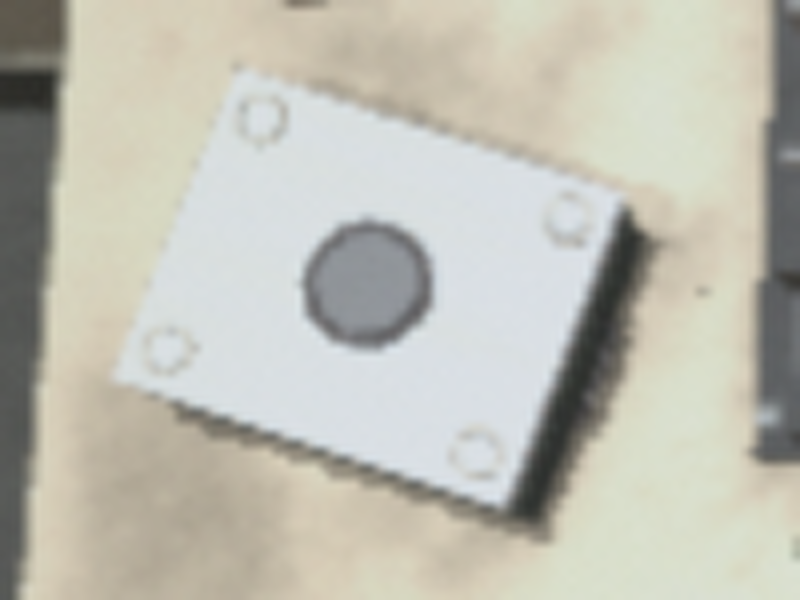

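The crop shows a silver lid with four rings at crop pixels (262,119), (568,220), (478,453) and (169,350), and the glass at (368,285). This is the large lid.

Run:
```python
from h import *
c=np.array([[262,119],[568,220],[478,453],[169,350],[368,285]])
P=ray("top",(c+.5)/8-.5+[115,165],.064); print(P.round(4)); print(P[:4].mean(0))
for i in range(4): print(np.linalg.norm(P[i]-P[(i+1)%4]))
e=P[3]-P[2]; print("yaw",np.arctan2(-e[0],e[1]))
print(ray("top",[[290,232]],.054), np.hypot(P[:,0],P[:,1]))
```

```text
[[ 0.6149  0.1074  0.064 ]
 [ 0.5762 -0.0118  0.064 ]
 [ 0.4853  0.0175  0.064 ]
 [ 0.5239  0.1365  0.064 ]
 [ 0.55    0.0629  0.064 ]]
[0.55008993 0.06240876 0.064     ]
0.1253527694014205
0.0955368923035514
0.12510984314653356
0.09553074686246266
yaw -0.3140605011586575
[[ 0.45691708 -0.33293964  0.054     ]] [0.62425077 0.57633851 0.48559364 0.5414134  0.5535468 ]
```

Call:
servo_tool(
  increments=[
    [[0.036,-0.032,0],[0,0,0.08],0],
    [[0.072,-0.064,0],[0,0,0.16],0],
    [[0.108,-0.096,0],[0,0,0.23],0],
    [[0.144,-0.128,0],[0,0,0.23],0],
    [[0.18,-0.16,0],[0,0,0.23],0],
  ],
)

```text
time: 0.6
tcp_pos: [0.265, -0.3366, 0.2388]
tool_rot: [-3.141, 0.0, 0.0]
wrist_force: [0.4, -0.6, -0.1]
gripper_width: 0.0121
grasp_force: 0.0
```

Call:
servo_tool(
  increments=[
    [[0.028,-0.04,0],[0,0,0],0],
    [[0.056,-0.08,0],[0,0,0],0],
    [[0.084,-0.12,0],[0,0,0],0],
    [[0.112,-0.16,0],[0,0,0],0],
    [[0.14,-0.2,0],[0,0,0],0],
  ],
)

```text
time: 1.1
tcp_pos: [0.4048, -0.1364, 0.239]
tool_rot: [3.141, 0.0, 0.001]
wrist_force: [0.7, 0.7, 0.6]
gripper_width: 0.0002
grasp_force: 0.0
```

Call:
servo_tool(
  increments=[
    [[0.028,-0.04,0.01],[0,0,0],0],
    [[0.056,-0.08,0.02],[0,0,0],0],
    [[0.084,-0.12,0.03],[0,0,0],0],
    [[0.112,-0.16,0.04],[0,0,0],0],
    [[0.14,-0.2,0.04],[0,0,0],0],
  ],
)

```text
time: 1.6
tcp_pos: [0.5437, 0.0637, 0.1968]
tool_rot: [3.141, 0.004, 0.001]
wrist_force: [-0.7, -0.3, 0.6]
gripper_width: 0.0
grasp_force: 0.0
```

Call:
servo_tool(
  increments=[
    [[0.0,0.0,0],[0,0,0],0],
    [[0.0,0.0,0],[0,0,0],0],
  ],
)

```text
time: 1.8
tcp_pos: [0.5439, 0.0625, 0.1981]
tool_rot: [3.141, 0.003, 0.003]
wrist_force: [0.6, -0.3, 0.0]
gripper_width: 0.0003
grasp_force: 0.0
```

Run:
```python
from h import *
T=tcp(); im=env.read_camera("wrist")[:,:,::-1]; cv2.imwrite("pics/w1.png",im)
np.save("T1.npy",T); print(T.round(4), env.get_obs()["time"])
```

```text
[[ 1.000e+00  3.100e-03 -2.500e-03  5.439e-01]
 [ 3.100e-03 -1.000e+00 -7.000e-04  6.250e-02]
 [-2.500e-03  7.000e-04 -1.000e+00  1.981e-01]
 [ 0.000e+00  0.000e+00  0.000e+00  1.000e+00]] 1.85
```

View pics/w1.png

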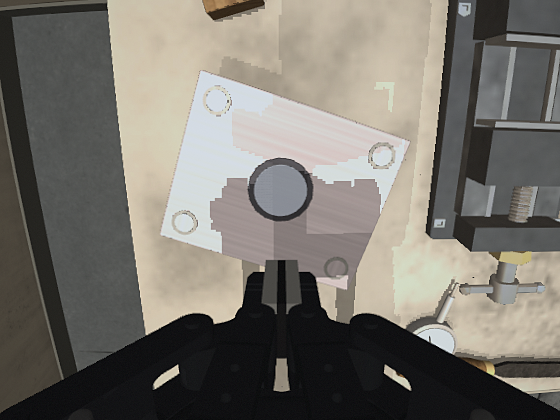

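The wrist view shows the large lid under the tool, with rings at (217,101), (382,156), (336,267) and (184,222), and the glass at (280,190).

Run:
```python
from h import *
T=np.load("T1.npy")
P=ray("wrist",[[217,101],[382,156],[336,267],[184,222],[280,190]],.064,T); print(P.round(4),P[:4].mean(0));
```

```text
[[ 0.6153  0.1078  0.064 ]
 [ 0.5766 -0.0122  0.064 ]
 [ 0.4863  0.0176  0.064 ]
 [ 0.5245  0.1378  0.064 ]
 [ 0.5504  0.063   0.064 ]] [0.55070636 0.06274665 0.064     ]
```

Call:
servo_tool(
  increments=[
    [[-0.029,0.0225,0.03],[0,0,0],0],
    [[-0.058,0.045,0.07],[0,0,0],0],
    [[-0.058,0.045,0.1],[0,0,0],0],
    [[-0.058,0.045,0.115],[0,0,0],0],
    [[-0.058,0.045,0.115],[0,0,0],0],
  ],
)

```text
time: 2.35
tcp_pos: [0.483, 0.0151, 0.0818]
tool_rot: [-3.142, 0.006, -0.002]
wrist_force: [-0.4, 0.1, 0.2]
gripper_width: -0.0002
grasp_force: 0.0
```

Call:
servo_tool(
  increments=[
    [[0,0,0.003],[0,0,0],0],
    [[0,0,0.006],[0,0,0],0],
    [[0,0,0.009],[0,0,0],0],
    [[0,0,0.012],[0,0,0],0],
    [[0,0,0.012],[0,0,0],0],
  ],
)

```text
time: 2.85
tcp_pos: [0.4861, 0.0168, 0.0721]
tool_rot: [3.142, 0.0, 0.001]
wrist_force: [-0.4, 0.2, -0.2]
gripper_width: -0.0004
grasp_force: 0.0
```

Call:
servo_tool(
  increments=[
    [[0,0,0.002],[0,0,0],0],
    [[0,0,0.003],[0,0,0],0],
    [[0,0,0.004],[0,0,0],0],
    [[0,0,0.005],[0,0,0],0],
    [[0,0,0.005],[0,0,0],0],
  ],
)

```text
time: 3.35
tcp_pos: [0.4862, 0.0167, 0.0693]
tool_rot: [3.141, -0.0, 0.001]
wrist_force: [-5.3, 0.2, 9.0]
gripper_width: 0.0001
grasp_force: 4.9
```

Call:
servo_tool(
  increments=[
    [[0,0,0.001],[0,0,0],0],
    [[0,0,0.002],[0,0,0],0],
    [[0,0,0.003],[0,0,0],0],
    [[0,0,0.003],[0,0,0],0],
  ],
)

```text
time: 3.75
tcp_pos: [0.4861, 0.0167, 0.0664]
tool_rot: [3.141, -0.0, 0.001]
wrist_force: [-5.9, 0.4, 10.3]
gripper_width: 0.0002
grasp_force: 5.3
```

Call:
servo_tool(
  increments=[
    [[0,0,0.001],[0,0,0],0],
    [[0,0,0.002],[0,0,0],0],
    [[0,0,0.003],[0,0,0],0],
    [[0,0,0.004],[0,0,0],0],
    [[0,0,0.004],[0,0,0],0],
  ],
)

```text
time: 4.25
tcp_pos: [0.4863, 0.0166, 0.0654]
tool_rot: [3.141, -0.001, 0.001]
wrist_force: [-12.1, 0.5, 23.8]
gripper_width: -0.0
grasp_force: 12.8
```

Call:
servo_tool(
  increments=[
    [[0,0,-0.015],[0,0,0],0],
    [[0,0,-0.03],[0,0,0],0],
    [[0.045,0.015,-0.03],[0,0,0],0],
    [[0.09,0.029,-0.03],[0,0,0],0],
    [[0.09,0.029,-0.03],[0,0,0],0],
  ],
)

```text
time: 4.75
tcp_pos: [0.5803, -0.014, 0.0887]
tool_rot: [3.141, -0.001, -0.001]
wrist_force: [-1.0, 0.2, -0.1]
gripper_width: -0.0
grasp_force: 0.0
```

Run:
```python
from h import *
im=env.read_camera("scene")[:,:,::-1]
cv2.imwrite("pics/s1.png",cv2.resize(im[90:190,180:320],None,fx=5,fy=5,interpolation=cv2.INTER_CUBIC)); print(tcp()[:3,3])
```

```text
[ 0.57768671 -0.01300045  0.08881001]
```

View pics/s1.png

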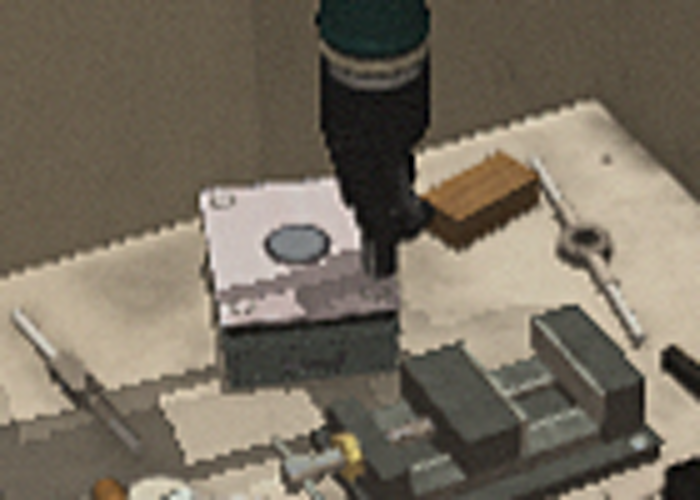

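The picture shows the tool over the right corner (crop pixel 380,270), and the left-front corner is down. Next I press this corner.

Call:
servo_tool(
  increments=[
    [[0,0,0.008],[0,0,0],0],
    [[0,0,0.014],[0,0,0],0],
    [[0,0,0.017],[0,0,0],0],
    [[0,0,0.019],[0,0,0],0],
    [[0,0,0.02],[0,0,0],0],
  ],
)

```text
time: 5.3
tcp_pos: [0.5747, -0.0118, 0.0717]
tool_rot: [-3.141, 0.002, 0.001]
wrist_force: [-6.1, 0.6, 7.7]
gripper_width: -0.0
grasp_force: 3.9
```

Call:
servo_tool(
  increments=[
    [[0,0,0.001],[0,0,0],0],
    [[0,0,0.002],[0,0,0],0],
    [[0,0,0.003],[0,0,0],0],
    [[0,0,0.004],[0,0,0],0],
    [[0,0,0.005],[0,0,0],0],
  ],
)

```text
time: 5.8
tcp_pos: [0.5748, -0.0119, 0.0673]
tool_rot: [3.141, 0.001, 0.001]
wrist_force: [-7.2, -0.3, 8.1]
gripper_width: 0.0
grasp_force: 4.3
```

Call:
servo_tool(
  increments=[
    [[0,0,0.001],[0,0,0],0],
    [[0,0,0.002],[0,0,0],0],
    [[0,0,0.003],[0,0,0],0],
    [[0,0,0.004],[0,0,0],0],
    [[0,0,0.004],[0,0,0],0],
  ],
)

```text
time: 6.3
tcp_pos: [0.575, -0.012, 0.0648]
tool_rot: [3.141, 0.001, 0.001]
wrist_force: [-8.7, -0.3, 13.5]
gripper_width: -0.0002
grasp_force: 7.0
```

Call:
servo_tool(
  increments=[
    [[0,0,0.001],[0,0,0],0],
    [[0,0,0.002],[0,0,0],0],
    [[0,0,0.003],[0,0,0],0],
    [[0,0,0.003],[0,0,0],0],
  ],
)

```text
time: 6.7
tcp_pos: [0.5751, -0.012, 0.0646]
tool_rot: [3.141, -0.0, 0.002]
wrist_force: [-14.1, 0.2, 24.9]
gripper_width: -0.0
grasp_force: 12.5
```

Call:
servo_tool(
  increments=[
    [[0,0,-0.025],[0,0,0],0],
    [[0.01,-0.03,-0.034],[0,0,0],0],
    [[0.026,-0.078,-0.034],[0,0,0],0],
    [[0.04,-0.12,-0.034],[0,0,0],0],
    [[0.04,-0.12,-0.03],[0,0,0],0],
  ],
)

```text
time: 7.2
tcp_pos: [0.6171, 0.1132, 0.0896]
tool_rot: [-3.139, -0.004, 0.007]
wrist_force: [0.0, -0.8, -0.6]
gripper_width: 0.0002
grasp_force: 0.0
```

Call:
servo_tool(
  increments=[
    [[0,0,0.006],[0,0,0],0],
    [[0,0,0.011],[0,0,0],0],
    [[0,0,0.013],[0,0,0],0],
    [[0,0,0.015],[0,0,0],0],
    [[0,0,0.017],[0,0,0],0],
  ],
)

```text
time: 7.7
tcp_pos: [0.6159, 0.1066, 0.0721]
tool_rot: [3.141, 0.0, -0.001]
wrist_force: [-3.6, -1.3, 7.5]
gripper_width: 0.0003
grasp_force: 3.8
```

Call:
servo_tool(
  increments=[
    [[0,0,0.001],[0,0,0],0],
    [[0,0,0.002],[0,0,0],0],
    [[0,0,0.003],[0,0,0],0],
    [[0,0,0.004],[0,0,0],0],
    [[0,0,0.005],[0,0,0],0],
  ],
)

```text
time: 8.2
tcp_pos: [0.6161, 0.1068, 0.0689]
tool_rot: [3.141, -0.001, -0.0]
wrist_force: [-4.9, -1.5, 9.6]
gripper_width: -0.0
grasp_force: 4.6
```

Call:
servo_tool(
  increments=[
    [[0,0,0.001],[0,0,0],0],
    [[0,0,0.002],[0,0,0],0],
    [[0,0,0.003],[0,0,0],0],
    [[0,0,0.004],[0,0,0],0],
    [[0,0,0.005],[0,0,0],0],
  ],
)

```text
time: 8.7
tcp_pos: [0.6165, 0.1069, 0.0652]
tool_rot: [3.141, -0.002, 0.0]
wrist_force: [-6.0, -2.6, 14.6]
gripper_width: -0.0005
grasp_force: 7.8
```

Call:
servo_tool(
  increments=[
    [[0,0,0.001],[0,0,0],0],
    [[0,0,0.002],[0,0,0],0],
    [[0,0,0.002],[0,0,0],0],
  ],
)

```text
time: 9.0
tcp_pos: [0.6166, 0.1069, 0.0652]
tool_rot: [3.141, -0.003, 0.0]
wrist_force: [-8.9, -1.9, 19.6]
gripper_width: -0.0
grasp_force: 9.4
```

Call:
servo_tool(
  increments=[
    [[0,0,-0.02],[0,0,0],0],
    [[-0.01,-0.003,-0.03],[0,0,0],0],
    [[-0.052,-0.017,-0.03],[0,0,0],0],
    [[-0.091,-0.03,-0.03],[0,0,0],0],
    [[-0.091,-0.03,-0.028],[0,0,0],0],
  ],
)

```text
time: 9.5
tcp_pos: [0.5191, 0.1389, 0.0858]
tool_rot: [-3.141, 0.006, 0.003]
wrist_force: [-0.3, -0.6, -0.4]
gripper_width: -0.0002
grasp_force: 0.0
```

Call:
servo_tool(
  increments=[
    [[0,0,0.006],[0,0,0],0],
    [[0,0,0.011],[0,0,0],0],
    [[0,0,0.013],[0,0,0],0],
    [[0,0,0.015],[0,0,0],0],
    [[0,0,0.017],[0,0,0],0],
  ],
)

```text
time: 10.0
tcp_pos: [0.5259, 0.1374, 0.0714]
tool_rot: [3.141, -0.0, 0.0]
wrist_force: [-3.2, 0.2, 7.6]
gripper_width: 0.0
grasp_force: 3.8
```

Call:
servo_tool(
  increments=[
    [[0,0,0.001],[0,0,0],0],
    [[0,0,0.002],[0,0,0],0],
    [[0,0,0.003],[0,0,0],0],
    [[0,0,0.004],[0,0,0],0],
    [[0,0,0.005],[0,0,0],0],
  ],
)

```text
time: 10.5
tcp_pos: [0.5259, 0.1376, 0.067]
tool_rot: [-3.142, -0.001, 0.0]
wrist_force: [-3.4, 0.1, 8.0]
gripper_width: -0.0003
grasp_force: 3.8
```

Call:
servo_tool(
  increments=[
    [[0,0,0.001],[0,0,0],0],
    [[0,0,0.002],[0,0,0],0],
    [[0,0,0.003],[0,0,0],0],
    [[0,0,0.004],[0,0,0],0],
    [[0,0,0.005],[0,0,0],0],
  ],
)

```text
time: 11.0
tcp_pos: [0.5258, 0.1377, 0.064]
tool_rot: [-3.141, -0.001, 0.001]
wrist_force: [-9.4, -0.4, 20.1]
gripper_width: 0.0002
grasp_force: 10.3
```

Call:
servo_tool(
  increments=[
    [[0,0,-0.02],[0,0,0],0],
    [[-0.012,0.036,-0.025],[0,0,0],0],
    [[-0.026,0.08,-0.025],[0,0,0],0],
    [[-0.04,0.12,-0.025],[0,0,0],0],
    [[-0.04,0.12,-0.015],[0,0,0],0],
  ],
)

```text
time: 11.5
tcp_pos: [0.4857, 0.0135, 0.0766]
tool_rot: [3.139, -0.003, -0.005]
wrist_force: [0.2, 0.7, 0.5]
gripper_width: 0.0001
grasp_force: 0.0
```

Call:
servo_tool(
  increments=[
    [[0,0,0.005],[0,0,0],0],
    [[0,0,0.008],[0,0,0],0],
    [[0,0,0.011],[0,0,0],0],
    [[0,0,0.014],[0,0,0],0],
    [[0,0,0.016],[0,0,0],0],
  ],
)

```text
time: 12.0
tcp_pos: [0.4855, 0.0186, 0.0639]
tool_rot: [3.141, 0.001, 0.003]
wrist_force: [-15.5, 0.6, 31.8]
gripper_width: 0.0
grasp_force: 16.5
```

Call:
servo_tool(
  increments=[
    [[0,0,-0.02],[0,0,0],0],
    [[0.02,0.006,-0.025],[0,0,0],0],
    [[0.06,0.02,-0.025],[0,0,0],0],
    [[0.09,0.029,-0.025],[0,0,0],0],
    [[0.09,0.029,-0.015],[0,0,0],0],
  ],
)

```text
time: 12.5
tcp_pos: [0.5801, -0.0114, 0.0756]
tool_rot: [3.141, -0.006, 0.002]
wrist_force: [0.2, -0.2, 0.4]
gripper_width: -0.0001
grasp_force: 0.0
```

Call:
servo_tool(
  increments=[
    [[0,0,0.005],[0,0,0],0],
    [[0,0,0.008],[0,0,0],0],
    [[0,0,0.011],[0,0,0],0],
    [[0,0,0.014],[0,0,0],0],
    [[0,0,0.015],[0,0,0],0],
  ],
)

```text
time: 13.0
tcp_pos: [0.5738, -0.0102, 0.064]
tool_rot: [-3.141, 0.001, 0.002]
wrist_force: [-12.0, 1.3, 23.6]
gripper_width: 0.0002
grasp_force: 11.7
```

Call:
servo_tool(
  increments=[
    [[0,0,-0.02],[0,0,0],0],
    [[0.012,-0.036,-0.025],[0,0,0],0],
    [[0.026,-0.08,-0.025],[0,0,0],0],
    [[0.04,-0.12,-0.025],[0,0,0],0],
    [[0.04,-0.12,-0.015],[0,0,0],0],
  ],
)

```text
time: 13.5
tcp_pos: [0.6163, 0.1143, 0.0763]
tool_rot: [-3.139, -0.005, 0.007]
wrist_force: [0.3, 0.5, -0.1]
gripper_width: -0.0001
grasp_force: 0.0
```

Call:
servo_tool(
  increments=[
    [[0,0,0.005],[0,0,0],0],
    [[0,0,0.008],[0,0,0],0],
    [[0,0,0.011],[0,0,0],0],
    [[0,0,0.014],[0,0,0],0],
    [[0,0,0.015],[0,0,0],0],
  ],
)

```text
time: 14.0
tcp_pos: [0.6138, 0.1081, 0.064]
tool_rot: [-3.141, 0.001, -0.001]
wrist_force: [-11.7, -0.3, 21.8]
gripper_width: 0.0003
grasp_force: 10.7
```

All four corners read home (tip at 56 mm). I retreat, check the lid and hand in.

Call:
servo_tool(
  increments=[
    [[0,0,-0.03],[0,0,0],0],
    [[0,0,-0.07],[0,0,0],0],
    [[-0.035,0.02,-0.1],[0,0,0],0],
    [[-0.07,0.045,-0.14],[0,0,0],0],
    [[-0.07,0.045,-0.14],[0,0,0],0],
  ],
)

```text
time: 14.5
tcp_pos: [0.5449, 0.061, 0.2051]
tool_rot: [3.14, -0.009, -0.003]
wrist_force: [-0.1, -0.2, 0.4]
gripper_width: 0.0002
grasp_force: 0.0
```

Call:
servo_tool(
  increments=[
    [[0,0,0],[0,0,0],0],
    [[0,0,0],[0,0,0],0],
  ],
)

```text
time: 14.7
tcp_pos: [0.5449, 0.0633, 0.1981]
tool_rot: [-3.141, 0.001, -0.0]
wrist_force: [0.1, 0.7, 0.3]
gripper_width: -0.0003
grasp_force: 0.0
```

Run:
```python
from h import *
T=tcp(); np.save("T2.npy",T); cv2.imwrite("pics/w2.png",env.read_camera("wrist")[:,:,::-1]); print(T[:3,3])
```

```text
[0.54493687 0.06331893 0.19805961]
```

View pics/w2.png

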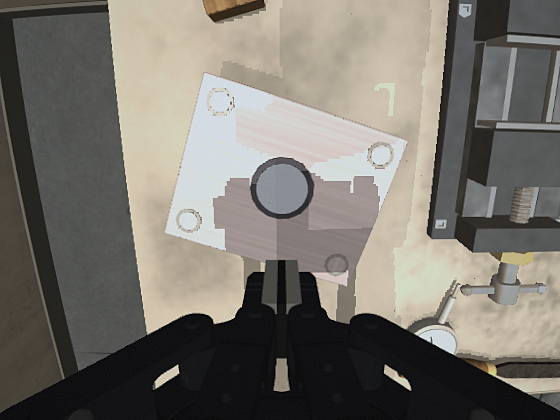

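The lid is centred and level, with the glass at (281,188) and rings at (220,101), (380,155), (336,265) and (188,220). These have moved only slightly, as expected for a lid 8 mm lower. I hand in.

```bash
python3 -c "
from plant import env; print(env.job_done())"
```

```text
the job is handed in; nothing more can be done
None
```

The larger lid was pressed home at all four corners, each reading about 56 mm above the bench. The smaller lid was not touched, and the job was handed in at about 15 s, with no verdict shown.

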